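Sweep the bucket tappets into the sorting bay

ROBOT

A 6-joint arm with a two-finger parallel gripper is mounted at the origin on the work surface. World frame = base frame: x ahead of the robot, y to its left, z up, the work surface at z = 0. Lengths are in m, angles in rad, forces in N, time in s.
With the tool pointing down it reaches from about 0.375 to 0.9 m from the base axis. Payload 3.1 kg.
Tool frame: the origin (TCP) lies on the centre line of the jaws, within the pads' length; the fingertips stand 22 mm ahead of it and the grasp point (between the pads) lies 3 mm ahead of it; z points along the fingers, y is the line along which they close (so a half turn about z gives the same grasp; the last joint's range is limited). The gripper opens to 85 mm and grips with 20 to 120 N. Pads are 22 mm wide; open, the fingers measure 114 mm over their backs; the gripper's body (76 mm by 85 mm) begins 54 mm behind the grasp point. The pads swing forward as they close: fully open they stand 13 mm farther back than shut.
Start: joints at [-1.446, 0.527, 1.433, -0, 1.181, -0.178], TCP at [0.187, -0.596, 0.253] pointing down, gripper open.
Joint ranges: [-3.08, 3.08], [-0.75, 2.2], [0.22, 2.44], [-1.43, 4.57], [0, 2.65], [-2.85, 2.85]. Speed limits (rad/s): [2.79, 2.79, 3.14, 3.14, 3.14, 3.14].

INTERFACE

Orientations are given as a unit quaternion [x, y, z, w].
In Python, from station import manip gives the robot as it stands.
- The arm moves only by the tool shift_gripper, called after "Emit:" in YAML: its name, and indented under it one key for each argument. Schema: {"type":"object","properties":{"deltas":{"type":"array","items":{"type":"array","items":{"type":"number"},"minItems":5,"maxItems":5},"minItems":1,"maxItems":20},"grip_force":{"type":"number"},"only":{"type":"string"},"quiet":{"type":"boolean"},"lines":{"type":"string"}},"required":["deltas"],"additionalProperties":false}. deltas is a list of rows, 1 to 20 of them, each of 5 numbers: dx, dy, dz in parts of the range, where 1.0 means 0.8 m, then a turn about the tool's z in parts of the range, where 1.0 means 2 rad, then the opening from 0.0 (shut) to 1.0 (fully open); each row is the pose to reach, as a shift and turn from the pose commanded when the call began, along the tool's axes at that moment; what a row does not reach only later rows make up. A row lasts 1/10 s, in which the tool goes at most 0.05 m and 0.15 rad, less where a joint would pass 70% of its speed; a pose out of reach is approached as far as the arm can. The fingers move at their own pace and stop on an object; grip_force is the grip in N (left out, the last holds). Time passes only in rows, so rows that do not move let the fingers close. The tool returns the time, the measured TCP pose, the force, the opening and the grip force at its end. only (a regular expression) keeps the lines of the reply that match it, lines (a string "A,B") keeps lines A to B, and quiet returns only ok. A shift or turn number past 1, either way, is cut back to 1. Input that does not fit is refused with a message, and nothing moves.
- manip.sense(): the state, without advancing time (a new reading comes with each control period).
- manip.snapshot(name): name is "scene" or "side" or "wrist"; returns a dict with "pixels" (400x640x3 uint8, red, green, blue), "range_z" (400x640 float32, m along the optical axis (not along the pixel's ray), 0 where there is no reading), "fov_y" (degrees; the focal length in pixels is half the picture's height over the tangent of half this angle, whatever the lens; pixels are square), "cx", "cy" (the principal point, pixels), "R" (3x3) and "t" (3): a world point X has camera coordinates R X + t; the wrist camera has in their place "hand_eye" (4x4, takes a point from camera to tool coordinates, whose origin is the TCP and whose axes are the flange's). Camera axes: x right, y down, z forward; pixel columns grow to the right and rows downward; lengths in m; the calibration is good to about 2 mm. A picture is of the moment at which its call begins: read the wrist's pose just before it.
- manip.sign_off(): hands the job in; it is judged then, once.
The state is a dict: "t": time; "q": joint angles; "qd": joint speeds; "tau": joint torques, N m; "tcp_pos": TCP position; "tool_rot": TCP orientation; "force": force on the tool from outside, world axes, zero at the start; "ft_torque": the same for the moment, N m; "finger_gap": opening from 0.0 (shut) to 1.0 (fully open); "gripper_force": force on a finger pad.
Only numpy, scipy, OpenCV 4.12 (cv2) and the standard library are available. Lean on these libraries where they do the work, as an engineer would, in place of code of your own. Each camera call takes 0.05 s, during which the arm holds its last target. There are 200 camera calls.

TASK

Sweep the three bucket tappets (the low steel discs) across the bench into the fenced sorting bay through its open mouth, so that all three lie wholly inside it, flat and still. Only push them gently with the fingertips or the outside of the fingers: do not pinch, lift or tip them, or jam them hard against the fences. Leave the standing gudgeon pin, the pistons, the connecting rod and the can where they are.

Things in the scene. Friction and masses are not known exactly. Their poses are not given: they have to be found in the camera images.
- tappet1: One of three identical bucket tappets: a plain steel disc-like cylinder, 36 mm across and 26 mm tall, about 80 g, standing flat on the bench and free to slide. Origin: centre of its underside, z up its axis.
- tappet2: One of three identical bucket tappets: a plain steel disc-like cylinder, 36 mm across and 26 mm tall, about 80 g, standing flat on the bench and free to slide. Origin: centre of its underside, z up its axis.
- tappet3: One of three identical bucket tappets: a plain steel disc-like cylinder, 36 mm across and 26 mm tall, about 80 g, standing flat on the bench and free to slide. Origin: centre of its underside, z up its axis.
- bay: Sorting bay fixed to the bench: a back and two side fences of aluminium, 30 mm tall, 5 mm thick, open on the robot's side, no raised floor (dark sheet inside is flush). Inside 180 mm wide (its y), 100 mm deep (its x). Origin: centre of the inside, at bench height; x points from the mouth (x = -50 mm) to the back fence (inner face x = +50 mm); side fences' inner faces at y = +-90 mm.
- pin: Bystander: a steel gudgeon pin standing on end among the tappets, 22 mm across and 55 mm tall (thinner and more than twice as tall as a tappet), loose. Origin: centre of its underside.
- piston_a: Bystander: an aluminium engine piston standing upright, 58 mm across and 56 mm tall, loose, beside the bay, outside a side fence. Origin: centre of its underside.
- piston_b: Bystander: an aluminium engine piston standing upright, 58 mm across and 56 mm tall, loose, beside the bay, outside a side fence. Origin: centre of its underside.
- piston_c: Bystander: an aluminium engine piston standing upright, 50 mm across and 50 mm tall, loose, on the robot's side of the tappets. Origin: centre of its underside.
- piston_d: Bystander: an aluminium engine piston standing upright, 50 mm across and 50 mm tall, loose, on the robot's side of the tappets. Origin: centre of its underside.
- rod: Bystander: a steel connecting rod lying flat on the left of the bench, 190 mm long, 74 mm wide, 20 mm thick, loose. Origin: underside, centre of its big end; x runs along the rod to the small end 130 mm away.
- can: Bystander: an upright spray-can-like closed can on the right, 54 mm across and 140 mm tall, loose. Origin: centre of its underside.

How it is judged:
At the end, for the whole second after the job is handed in: Each tappet is wholly behind the bay's mouth line (centre at bay x > -35 mm, a 3 mm allowance) and between its fences, flat on the bench (tilt under 0.15 rad, underside under 5 mm up) and still; every bystander is within 12 mm of where it started (x of tappet1 in the frame of bay between -0.035 and 0.05 m and y of tappet1 in the frame of bay between -0.077 and 0.077 m and height (world z) of each of tappet1, tappet2, tappet3 below 0.005 m and angle between each of tappet1, tappet2, tappet3's own z axis and vertical below 0.15 rad and linear speed of each of tappet1, tappet2, tappet3 below 0.02 m/s and x of tappet2 in the frame of bay between -0.035 and 0.05 m and y of tappet2 in the frame of bay between -0.077 and 0.077 m and x of tappet3 in the frame of bay between -0.035 and 0.05 m and y of tappet3 in the frame of bay between -0.077 and 0.077 m and distance of each of pin, piston_a, piston_b, piston_c, piston_d, rod, can from where it was at the start of the episode below 0.012 m); the robot touches nothing.
It fails at once if a tappet is lifted off the bench (underside centre more than 12 mm up) (height (world z) of any of tappet1, tappet2, tappet3 above 0.012 m).
It fails at once if a tappet is tipped by more than 0.6 rad (angle between any of tappet1, tappet2, tappet3's own z axis and vertical above 0.6 rad).
It fails at once if a tappet is pinched, or pressed by the fingers with more than 15 N (contact force between the fingers and tappet1 above 15 N or contact force between the fingers and tappet2 above 15 N or contact force between the fingers and tappet3 above 15 N).
It fails at once if a bystander (pin, piston, rod or can) is moved by more than 12 mm (distance of any of pin, piston_a, piston_b, piston_c, piston_d, rod, can from where it was at the start of the episode above 0.012 m).
It fails at once if a bystander is tipped by more than 0.3 rad (angle between any of pin, piston_a, piston_b, piston_c, piston_d, rod, can's own z axis and vertical above 0.3 rad).
It also fails if it takes over 72 s, if anything falls off the work surface, if the arm or the gripper's body presses on something with over 40 N, if the wrist force passes 120 N, or if a joint passes its speed limit or range.

## Working session

There is one attempt and no reset: what is moved stays moved. The work goes in short steps, Python scripts to look and compute and a tool call to move; the robot and the scene stay as the last step left them, time stands still between calls to the robot, and variables do not carry over. Pictures are saved under pics/ and viewed, at most 13 in all, crops included, and the job is handed in when it is done.

```bash
ls; mkdir -p pics; python3 - <<'E'
from station import manip
import cv2,numpy as np
s=manip.sense();print(s['t'],s['tcp_pos'],s['tool_rot'],s['finger_gap'])
for n in("scene","side"):
    d=manip.snapshot(n);cv2.imwrite(f"pics/{n}0.png",d["pixels"][:,:,::-1]);np.savez(f"{n}0.npz",**d)
    print(n,d["fov_y"],d["cx"],d["cy"],-d["R"].T@d["t"],d["R"][2])
E
```

```text
pics
station.py
0.0 [ 0.18689094 -0.59568681  0.25231792] [ 9.88487782e-01  1.51296661e-01  2.14989451e-05 -1.10640201e-03] 0.9966043125431062
scene 52.89949121324759 316.8340623906491 197.1505083341395 [1.09118423 0.6141928  0.58385933] [-0.54808775 -0.64071154 -0.53766955]
side 57.40128862486548 318.6960963536676 192.45552829768508 [0.35635252 0.6260142  0.57588973] [ 0.22666003 -0.75664062 -0.61328639]
```

View pics/scene0.png

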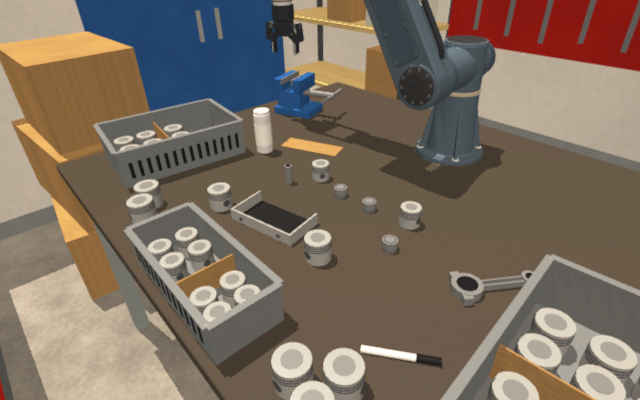

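View pics/side0.png

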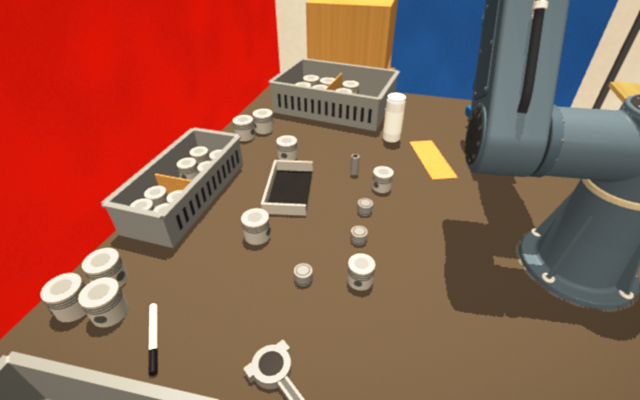

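The scene view shows tappets at px (341,190), (369,204) and (390,243), the pin at (289,174) and the bay at (275,215). Pistons sit at (321,170), (410,214), (219,196) and (318,247). The side view agrees, with tappets at (365,207), (359,235) and (303,274). Next I'll build a top-down height map from both depth images.

```bash
cat > look.py <<'E'
import cv2,numpy as np
def pts(d):
    f=200/np.tan(np.radians(float(d["fov_y"]))/2);v,u=np.mgrid[:400,:640];z=d["range_z"]
    P=np.stack([(u-d["cx"])/f*z,(v-d["cy"])/f*z,z],-1)
    return (P-d["t"])@d["R"],z>0
X0,Y0,S=0.3,-0.45,0.001   # map: col=(x-X0)/S, row=(y-Y0)/S
def topmap(ds):
    H=np.zeros((800,700),np.float32);C=np.zeros((800,700,3),np.uint8)
    for d in ds:
        P,ok=pts(d);c=((P[...,0]-X0)/S).round().astype(int);r=((P[...,1]-Y0)/S).round().astype(int)
        ok&=(c>=0)&(c<700)&(r>=0)&(r<800)&(P[...,2]<0.2)
        o=np.argsort(P[ok][:,2]);r,c=r[ok][o],c[ok][o];H[r,c]=P[ok][o,2];C[r,c]=d["pixels"][ok][o]
    return H,C
E
python3 - <<'E'
from look import *
ds=[np.load(n+"0.npz") for n in("scene","side")]
H,C=topmap(ds)
m=cv2.morphologyEx((H>0.012).astype(np.uint8),cv2.MORPH_CLOSE,np.ones((5,5)))
n,l,st,ce=cv2.connectedComponentsWithStats(m)
for i in range(1,n):
    if st[i,4]>150:
        h=H[l==i];h=h[h>.012];top=np.percentile(h,95)
        rr,cc=np.where((l==i)&(H>top-.006))
        (cx,cy),rad=cv2.minEnclosingCircle(np.c_[cc,rr].astype(np.float32))
        print("c %.3f %.3f rad %.1f top %.3f n %d bbox %s"%(X0+cx*S,Y0+cy*S,rad,top,st[i,4],st[i,:4]))
V=C.copy();V[H>0.012]=V[H>0.012]//2+np.array([0,100,0],np.uint8)
V=cv2.dilate(V,np.ones((3,3)))
cv2.imwrite("pics/top0.png",cv2.resize(V[:600,:,::-1],None,fx=1,fy=1))
E
```

```text
c 0.518 -0.449 rad 38.0 top 0.114 n 368 bbox [180   0  77   9]
c 0.431 -0.415 rad 25.9 top 0.141 n 1715 bbox [103  10  59  58]
c 0.840 -0.358 rad 33.5 top 0.062 n 2708 bbox [509  59  65  67]
c 0.881 -0.297 rad 33.7 top 0.062 n 2907 bbox [548 121  67  66]
c 0.706 -0.221 rad 30.7 top 0.058 n 2673 bbox [378 199  60  63]
c 0.505 -0.194 rad 13.3 top 0.057 n 406 bbox [191 244  27  25]
c 0.421 -0.150 rad 27.3 top 0.052 n 2001 bbox [ 95 273  53  55]
c 0.647 -0.071 rad 109.1 top 0.031 n 2965 bbox [274 274 146 212]
c 0.885 0.021 rad 191.1 top 0.094 n 16067 bbox [507 291 158 359]
c 0.857 -0.100 rad 25.8 top 0.059 n 1700 bbox [533 327  49  49]
c 0.914 -0.099 rad 25.9 top 0.059 n 1868 bbox [591 326  49  51]
c 0.858 -0.040 rad 25.1 top 0.059 n 1770 bbox [533 385  49  52]
c 0.444 -0.044 rad 19.2 top 0.029 n 1018 bbox [126 387  39  39]
c 0.914 -0.040 rad 26.2 top 0.059 n 1909 bbox [590 386  50  52]
c 0.439 0.054 rad 19.5 top 0.029 n 1068 bbox [121 486  38  38]
c 0.915 0.111 rad 45.7 top 0.059 n 3314 bbox [590 515  50  87]
c 0.857 0.111 rad 44.7 top 0.059 n 3055 bbox [533 516  49  87]
c 0.658 0.106 rad 30.8 top 0.058 n 2828 bbox [326 526  63  61]
c 0.414 0.163 rad 26.0 top 0.052 n 2113 bbox [ 88 587  54  53]
c 0.521 0.191 rad 19.3 top 0.029 n 1106 bbox [202 622  39  38]
c 0.880 0.301 rad 32.4 top 0.062 n 3268 bbox [547 719  68  65]
c 0.831 0.348 rad 29.0 top 0.062 n 905 bbox [501 779  61  21]
c 0.510 0.346 rad 17.7 top 0.022 n 334 bbox [193 781  36  19]
c 0.901 0.348 rad 21.5 top 0.061 n 333 bbox [579 789  44  11]
```

View pics/top0.png

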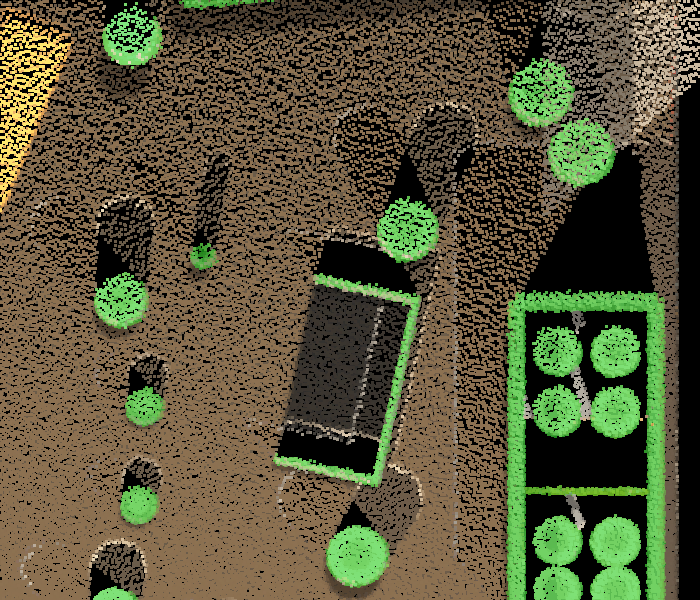

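The top map (right is +x, down is +y) gives clean positions in world coordinates:

| Object | Position (x, y) |
|---|---|
| Tappet A | (0.444, -0.044) |
| Tappet B | (0.439, 0.054) |
| Tappet C | (0.521, 0.191) |
| Pin | (0.505, -0.194) |
| Bay centre | about (0.645, -0.07), yawed about 12° |

I'll push each disc with the fingers slightly open, so it sits cradled between the two tips.

```bash
cat > go.py <<'E'
import sys,numpy as np
from station import manip
from scipy.spatial.transform import Rotation as R
def rel(x,y,z,h):
    s=manip.sense();r=R.from_quat(s["tool_rot"]);M=r.as_matrix()
    h0=np.arctan2(M[1,0],M[0,0]);t=(h0-h+np.pi)%(2*np.pi)-np.pi
    d=M.T@(np.array([x,y,z])-s["tcp_pos"]);print("h0 %.3f q6 %.2f | rel %.4f %.4f %.4f turn %.3f"%(h0,s["q"][5],*d,t))
if __name__=="__main__":
    for a in sys.argv[1:]: rel(*map(float,a.split(",")))
E
python3 - <<'E'
from look import *
H,C=topmap([np.load(n+"0.npz") for n in("scene","side")])
m=np.zeros_like(H,np.uint8);m[265:490,265:425]=((H>.02)&(H<.035))[265:490,265:425]
cv2.circle(m,(406,229),36,0,-1)
r,c=np.where(m);print(cv2.minAreaRect(np.c_[c,r].astype(np.float32)))
E
python3 go.py 0.401,-0.030,0.12,-0.31
```

```text
((347.5555725097656, 378.63934326171875), (108.41800689697266, 197.10400390625), 12.496012687683105)
h0 0.304 q6 -0.18 | rel 0.3735 -0.4756 0.1335 turn 0.614
```

Units first: shifts go in shares of 0.8 m and turns go in shares of 2 rad. So -0.4756 m / 0.8 = -0.5945, -0.46 m / 0.8 = -0.575, 0.614 rad / 2 = 0.307.

Emit:
shift_gripper:
  deltas:
    - [0.0375, -0.05, 0.0125, 0.025, 0.26]
    - [0.075, -0.1, 0.025, 0.05, 0.26]
    - [0.1125, -0.1438, 0.0375, 0.075, 0.26]
    - [0.15, -0.1913, 0.05, 0.1, 0.26]
    - [0.1875, -0.2375, 0.0625, 0.125, 0.26]
    - [0.225, -0.2875, 0.075, 0.15, 0.26]
    - [0.2625, -0.3338, 0.0875, 0.175, 0.26]
    - [0.3, -0.3813, 0.1, 0.2, 0.26]
    - [0.3375, -0.4313, 0.1125, 0.225, 0.26]
    - [0.375, -0.475, 0.125, 0.25, 0.26]
    - [0.4125, -0.525, 0.1375, 0.275, 0.26]
    - [0.45, -0.575, 0.15, 0.3, 0.26]
    - [0.4669, -0.5945, 0.1669, 0.307, 0.26]
    - [0.4669, -0.5945, 0.1669, 0.307, 0.26]
    - [0.4669, -0.5945, 0.1669, 0.307, 0.26]
    - [0.4669, -0.5945, 0.1669, 0.307, 0.26]
  grip_force: 20

```text
t: 1.7
tcp_pos: [0.4012, -0.0318, 0.1201]
tool_rot: [0.988, -0.155, 0.0, 0.0]
force: [0.1, 0.0, 0.1]
finger_gap: 0.262
gripper_force: 0.0
```

```bash
python3 go.py 0.401,-0.030,0.027,-0.31
python3 - <<'E'
from station import manip
import cv2
d=manip.snapshot("wrist");cv2.imwrite("pics/w1.png",d["pixels"][:,:,::-1])
E
```

```text
h0 -0.311 q6 1.52 | rel -0.0008 -0.0016 0.0931 turn -0.001
```

View pics/w1.png

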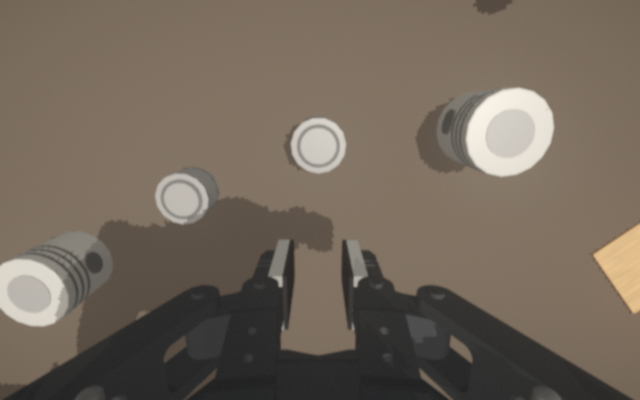

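The wrist view shows the disc at (318,146), centred between the fingers at columns 285–350. I'll descend and push.

Converted, 0.092 m / 0.8 = 0.115, 0.04 m / 0.8 = 0.05.

Emit:
shift_gripper:
  deltas:
    - [0, 0, 0.025, 0, 0.26]
    - [0, 0, 0.0563, 0, 0.26]
    - [0, 0, 0.0875, 0, 0.26]
    - [0, 0, 0.1063, 0, 0.26]
    - [0, 0, 0.115, 0, 0.26]
    - [0, 0, 0.115, 0, 0.26]
    - [0.0063, 0, 0.115, 0, 0.26]
    - [0.0125, 0, 0.115, 0, 0.26]
    - [0.0175, 0, 0.115, 0, 0.26]
    - [0.0225, 0, 0.115, 0, 0.26]
    - [0.0275, 0, 0.115, 0, 0.26]
    - [0.0325, 0, 0.115, 0, 0.26]
    - [0.0375, 0, 0.115, 0, 0.26]
    - [0.0425, 0, 0.115, 0, 0.26]
    - [0.05, 0, 0.115, 0, 0.26]
    - [0.0588, 0, 0.115, 0, 0.26]
    - [0.0688, 0, 0.115, 0, 0.26]
    - [0.0788, 0, 0.115, 0, 0.26]

```text
t: 3.55
tcp_pos: [0.4621, -0.0504, 0.0278]
tool_rot: [0.988, -0.155, 0.0, 0.0]
force: [-0.9, 0.2, -0.3]
finger_gap: 0.256
gripper_force: 0.6
```

```bash
python3 - <<'E'
from station import manip
import cv2,numpy as np
d=manip.snapshot("wrist");cv2.imwrite("pics/w2.png",d["pixels"][:,:,::-1])
E
python3 go.py 0.646,-0.110,0.027,-0.31
```

```text
h0 -0.310 q6 1.53 | rel 0.1910 0.0005 0.0018 turn -0.000
```

View pics/w2.png

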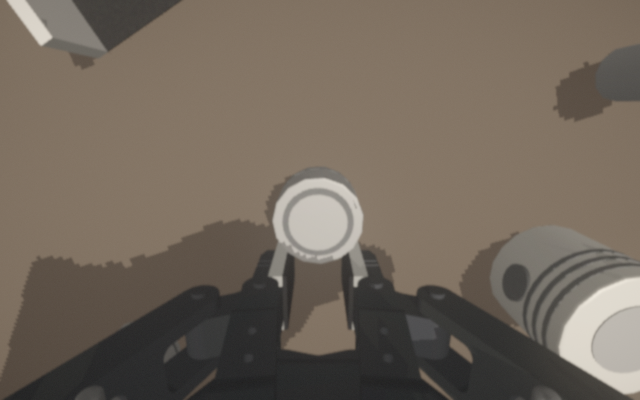

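The disc at (318,215) sits symmetrically in the cradle and the push force is about 1 N. I'll continue into the bay.

Converted, 0.19 m / 0.8 = 0.2375, 0.187 m / 0.8 = 0.2338.

Emit:
shift_gripper:
  deltas:
    - [0.0075, 0, 0, 0, 0.26]
    - [0.0175, 0, 0, 0, 0.26]
    - [0.03, 0, 0, 0, 0.26]
    - [0.045, 0, 0, 0, 0.26]
    - [0.06, 0, 0, 0, 0.26]
    - [0.075, 0, 0, 0, 0.26]
    - [0.09, 0, 0, 0, 0.26]
    - [0.105, 0, 0, 0, 0.26]
    - [0.12, 0, 0, 0, 0.26]
    - [0.135, 0, 0, 0, 0.26]
    - [0.15, 0, 0, 0, 0.26]
    - [0.165, 0, 0, 0, 0.26]
    - [0.18, 0, 0, 0, 0.26]
    - [0.195, 0, 0, 0, 0.26]
    - [0.2075, 0, 0, 0, 0.26]
    - [0.2188, 0, 0, 0, 0.26]
    - [0.2275, 0, 0, 0, 0.26]
    - [0.2338, 0, 0, 0, 0.26]
    - [0.2375, 0, 0, 0, 0.26]
    - [0.2375, 0, 0, 0, 0.26]

```text
t: 5.6
tcp_pos: [0.6424, -0.1081, 0.0278]
tool_rot: [0.988, -0.154, 0.0, 0.0]
force: [-0.4, -0.7, 0.6]
finger_gap: 0.263
gripper_force: 0.0
```

Emit:
shift_gripper:
  deltas:
    - [-0.0125, 0, 0, 0, 0.26]
    - [-0.0375, 0, 0, 0, 0.26]
    - [-0.0375, 0, -0.05, 0, 0.26]
    - [-0.0375, 0, -0.0875, 0, 0.26]
    - [-0.0375, 0, -0.0875, 0, 0.26]

```text
t: 6.1
tcp_pos: [0.6153, -0.0993, 0.1021]
tool_rot: [0.988, -0.154, 0.004, 0.001]
force: [-0.5, -0.5, 0.4]
finger_gap: 0.26
gripper_force: 0.0
```

```bash
python3 - <<'E'
from station import manip
from look import *
ds=[manip.snapshot(n) for n in("scene","side")]
H,C=topmap(ds)
V=C.copy();V[(H>0.012)&(H<.04)]=V[(H>0.012)&(H<.04)]//2+np.array([0,100,0],np.uint8)
m=((H>.022)&(H<.033)).astype(np.uint8)
print("gap")
V=cv2.dilate(V,np.ones((3,3)));cv2.imwrite("pics/top1.png",V[150:600,:500,::-1])
E
```

```text
gap
```

View pics/top1.png

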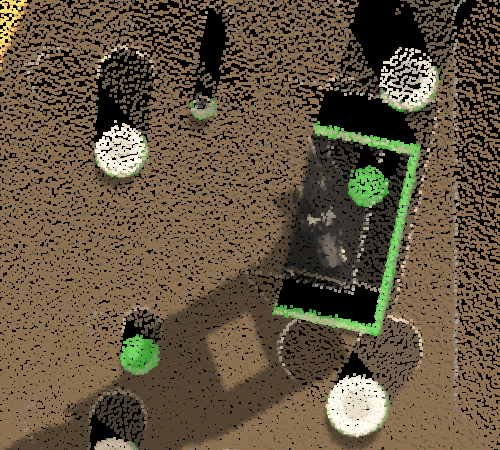

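Tappet A is in the bay at about (0.668, -0.114), clear of the fences. Next is B.

```bash
python3 go.py 0.404,0.084,0.10,-0.713
```

```text
h0 -0.310 q6 1.54 | rel -0.2547 -0.1102 -0.0017 turn 0.403
```

Converted, -0.2547 m / 0.8 = -0.3184, -0.235 m / 0.8 = -0.2938, 0.403 rad / 2 = 0.2015.

Emit:
shift_gripper:
  deltas:
    - [-0.0375, -0.0163, 0, 0.025, 0.26]
    - [-0.075, -0.0325, 0, 0.05, 0.26]
    - [-0.1125, -0.0488, 0, 0.075, 0.26]
    - [-0.15, -0.065, 0, 0.1, 0.26]
    - [-0.1875, -0.0813, 0, 0.125, 0.26]
    - [-0.225, -0.0975, 0, 0.15, 0.26]
    - [-0.2625, -0.1138, 0, 0.175, 0.26]
    - [-0.2938, -0.1275, 0, 0.195, 0.26]
    - [-0.3184, -0.1378, 0, 0.2015, 0.26]
    - [-0.3184, -0.1378, 0, 0.2015, 0.26]
    - [-0.3184, -0.1378, 0, 0.2015, 0.26]
    - [-0.3184, -0.1378, 0, 0.2015, 0.26]

```text
t: 7.4
tcp_pos: [0.4059, 0.0833, 0.0975]
tool_rot: [0.937, -0.349, 0.001, -0.0]
force: [-0.0, 0.1, 0.5]
finger_gap: 0.262
gripper_force: 0.0
```

```bash
python3 go.py 0.404,0.084,0.027,-0.713 0.439,0.054,0.027,-0.713
```

```text
h0 -0.714 q6 2.22 | rel -0.0020 0.0007 0.0705 turn -0.001
h0 -0.714 q6 2.22 | rel 0.0441 0.0005 0.0706 turn -0.001
```

Converted, 0.1 m / 0.8 = 0.125, 0.07 m / 0.8 = 0.0875.

Emit:
shift_gripper:
  deltas:
    - [0, 0, 0.025, 0, 0.26]
    - [0, 0, 0.0563, 0, 0.26]
    - [0, 0, 0.0775, 0, 0.26]
    - [0, 0, 0.0869, 0, 0.26]
    - [0, 0, 0.0869, 0, 0.26]
    - [0.0063, 0, 0.0869, 0, 0.26]
    - [0.0125, 0, 0.0869, 0, 0.26]
    - [0.0175, 0, 0.0869, 0, 0.26]
    - [0.0225, 0, 0.0869, 0, 0.26]
    - [0.0275, 0, 0.0869, 0, 0.26]
    - [0.0325, 0, 0.0869, 0, 0.26]
    - [0.0375, 0, 0.0869, 0, 0.26]
    - [0.045, 0, 0.0869, 0, 0.26]
    - [0.0538, 0, 0.0869, 0, 0.26]
    - [0.0638, 0, 0.0869, 0, 0.26]
    - [0.075, 0, 0.0869, 0, 0.26]
    - [0.0875, 0, 0.0869, 0, 0.26]
    - [0.1, 0, 0.0869, 0, 0.26]
    - [0.1125, 0, 0.0869, 0, 0.26]
    - [0.125, 0, 0.0869, 0, 0.26]

```text
t: 9.4
tcp_pos: [0.4809, 0.0177, 0.0283]
tool_rot: [0.937, -0.349, 0.0, -0.0]
force: [-1.0, 1.3, 0.8]
finger_gap: 0.257
gripper_force: 0.4
```

```bash
python3 go.py 0.5633,-0.0534,0.027,-0.713
```

```text
h0 -0.713 q6 2.09 | rel 0.1088 -0.0001 0.0013 turn -0.000
```

Converted, 0.105 m / 0.8 = 0.1313, 0.101 m / 0.8 = 0.1263.

Emit:
shift_gripper:
  deltas:
    - [0.0125, 0, 0, 0, 0.26]
    - [0.025, 0, 0, 0, 0.26]
    - [0.0375, 0, 0, 0, 0.26]
    - [0.05, 0, 0, 0, 0.26]
    - [0.0625, 0, 0, 0, 0.26]
    - [0.075, 0, 0, 0, 0.26]
    - [0.0875, 0, 0, 0, 0.26]
    - [0.1, 0, 0, 0, 0.26]
    - [0.1113, 0, 0, 0, 0.26]
    - [0.12, 0, 0, 0, 0.26]
    - [0.1263, 0, 0, 0, 0.26]
    - [0.1313, 0, 0, 0, 0.26]
    - [0.1313, 0, 0, 0, 0.26]

```text
t: 10.7
tcp_pos: [0.5601, -0.0507, 0.0283]
tool_rot: [0.937, -0.349, 0.0, 0.0]
force: [0.1, 0.3, -0.6]
finger_gap: 0.257
gripper_force: 0.0
```

```bash
python3 - <<'E'
from go import *
s=manip.sense();p=s["tcp_pos"][:2];M=R.from_quat(s["tool_rot"]).as_matrix();h0=np.arctan2(M[1,0],M[0,0])
disc=p+.026*M[:2,0];e=np.array([.6596,-.0688]);u=(e-disc)/np.linalg.norm(e-disc);h1=np.arctan2(u[1],u[0]);print(disc,h0,h1)
for k in range(1,13):
    a=k/12;h=h0+(h1-h0)*a;q=disc+u*.036*a-.026*np.array([np.cos(h),np.sin(h)])-p
    print(np.round(M[:2,:2].T@q,4),round(h0-h,3))
q=e-.026*u-p;print("end",M[:2,:2].T@q)
E
```

```text
[ 0.57978007 -0.06770925] -0.7133925966067127 -0.013664272306039369
[ 0.0023 -0.0004] -0.058
[ 0.0048 -0.0008] -0.117
[ 0.0073 -0.0013] -0.175
[ 0.0099 -0.0017] -0.233
[ 0.0126 -0.0022] -0.292
[ 0.0153 -0.0027] -0.35
[ 0.0182 -0.0032] -0.408
[ 0.0211 -0.0038] -0.466
[ 0.0242 -0.0044] -0.525
[ 0.0272 -0.005 ] -0.583
[ 0.0304 -0.0057] -0.641
[ 0.0337 -0.0064] -0.7
end [ 0.06717885 -0.03466535]
```

Converted, 0.0672 m / 0.8 = 0.084, -0.0347 m / 0.8 = -0.0434, -0.7 rad / 2 = -0.35.

Emit:
shift_gripper:
  deltas:
    - [0.0029, -0.0005, 0, -0.029, 0.26]
    - [0.006, -0.001, 0, -0.0585, 0.26]
    - [0.0091, -0.0016, 0, -0.0875, 0.26]
    - [0.0124, -0.0021, 0, -0.1165, 0.26]
    - [0.0158, -0.0028, 0, -0.146, 0.26]
    - [0.0191, -0.0034, 0, -0.175, 0.26]
    - [0.0228, -0.004, 0, -0.204, 0.26]
    - [0.0264, -0.0048, 0, -0.233, 0.26]
    - [0.0303, -0.0055, 0, -0.2625, 0.26]
    - [0.034, -0.0063, 0, -0.2915, 0.26]
    - [0.038, -0.0071, 0, -0.3205, 0.26]
    - [0.0421, -0.008, 0, -0.35, 0.26]
    - [0.0475, -0.0125, 0, -0.35, 0.26]
    - [0.0544, -0.0184, 0, -0.35, 0.26]
    - [0.0625, -0.0253, 0, -0.35, 0.26]
    - [0.07, -0.0315, 0, -0.35, 0.26]
    - [0.0763, -0.0369, 0, -0.35, 0.26]
    - [0.0806, -0.0405, 0, -0.35, 0.26]
    - [0.084, -0.0434, 0, -0.35, 0.26]
    - [0.084, -0.0434, 0, -0.35, 0.26]

```text
t: 12.7
tcp_pos: [0.6337, -0.068, 0.0283]
tool_rot: [1.0, -0.007, 0.0, 0.0]
force: [-0.9, 0.6, -0.2]
finger_gap: 0.256
gripper_force: 0.0
```

Emit:
shift_gripper:
  deltas:
    - [-0.0125, 0, 0, 0, 0.26]
    - [-0.0375, 0, 0, 0, 0.26]
    - [-0.0375, 0, -0.05, 0, 0.26]
    - [-0.0375, 0, -0.0875, 0, 0.26]
    - [-0.0375, 0, -0.0875, 0, 0.26]

```text
t: 13.2
tcp_pos: [0.6048, -0.0683, 0.1024]
tool_rot: [1.0, -0.007, 0.004, 0.001]
force: [0.8, 0.4, 0.7]
finger_gap: 0.259
gripper_force: 0.0
```

```bash
python3 - <<'E'
from station import manip
from look import *
ds=[manip.snapshot(n) for n in("scene","side")]
H,C=topmap(ds)
V=C.copy();V[(H>0.012)&(H<.04)]=V[(H>0.012)&(H<.04)]//2+np.array([0,100,0],np.uint8)
V=cv2.dilate(V,np.ones((3,3)));cv2.imwrite("pics/top2.png",V[150:700,:500,::-1])
E
```

```text
(no output)
```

View pics/top2.png

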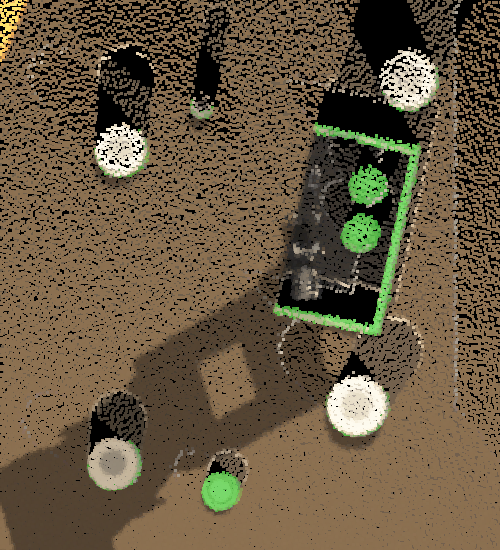

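B is in at about (0.661, -0.067). C is at (0.521, 0.191) and needs a reversed cradle, pushing with the fingers' -x side, to stay inside the wrist's range.

```bash
python3 go.py 0.5225,0.237,0.10,1.5386
```

```text
h0 -0.013 q6 1.29 | rel -0.0841 -0.3035 -0.0011 turn -1.552
```

Converted, -0.3035 m / 0.8 = -0.3794, -0.275 m / 0.8 = -0.3438, -1.552 rad / 2 = -0.776.

Emit:
shift_gripper:
  deltas:
    - [-0.0088, -0.0313, 0, -0.06, 0.26]
    - [-0.0175, -0.0625, 0, -0.125, 0.26]
    - [-0.0263, -0.0938, 0, -0.19, 0.26]
    - [-0.035, -0.125, 0, -0.255, 0.26]
    - [-0.0438, -0.1563, 0, -0.32, 0.26]
    - [-0.0525, -0.1875, 0, -0.385, 0.26]
    - [-0.0613, -0.2188, 0, -0.45, 0.26]
    - [-0.07, -0.25, 0, -0.515, 0.26]
    - [-0.0788, -0.2813, 0, -0.58, 0.26]
    - [-0.0875, -0.3125, 0, -0.645, 0.26]
    - [-0.0963, -0.3438, 0, -0.71, 0.26]
    - [-0.1051, -0.3794, 0, -0.776, 0.26]
    - [-0.1051, -0.3794, 0, -0.776, 0.26]
    - [-0.1051, -0.3794, 0, -0.776, 0.26]
    - [-0.1051, -0.3794, 0, -0.776, 0.26]

```text
t: 14.8
tcp_pos: [0.5225, 0.2361, 0.0975]
tool_rot: [0.719, 0.695, -0.001, -0.0]
force: [-0.3, -0.4, -0.3]
finger_gap: 0.259
gripper_force: 0.0
```

```bash
python3 go.py 0.5225,0.237,0.027,1.5386 0.521,0.191,0.027,1.5386
```

```text
h0 1.537 q6 0.26 | rel 0.0010 0.0001 0.0705 turn -0.001
h0 1.537 q6 0.26 | rel -0.0451 0.0001 0.0705 turn -0.001
```

Converted, -0.076 m / 0.8 = -0.095, -0.074 m / 0.8 = -0.0925.

Emit:
shift_gripper:
  deltas:
    - [0, 0, 0.025, 0, 0.26]
    - [0, 0, 0.0563, 0, 0.26]
    - [0, 0, 0.0775, 0, 0.26]
    - [0, 0, 0.0869, 0, 0.26]
    - [0, 0, 0.0869, 0, 0.26]
    - [-0.0063, 0, 0.0869, 0, 0.26]
    - [-0.0125, 0, 0.0869, 0, 0.26]
    - [-0.0175, 0, 0.0869, 0, 0.26]
    - [-0.0225, 0, 0.0869, 0, 0.26]
    - [-0.0275, 0, 0.0869, 0, 0.26]
    - [-0.0325, 0, 0.0869, 0, 0.26]
    - [-0.0375, 0, 0.0869, 0, 0.26]
    - [-0.0438, 0, 0.0869, 0, 0.26]
    - [-0.0513, 0, 0.0869, 0, 0.26]
    - [-0.06, 0, 0.0869, 0, 0.26]
    - [-0.07, 0, 0.0869, 0, 0.26]
    - [-0.08, 0, 0.0869, 0, 0.26]
    - [-0.0875, 0, 0.0869, 0, 0.26]
    - [-0.0925, 0, 0.0869, 0, 0.26]
    - [-0.095, 0, 0.0869, 0, 0.26]

```text
t: 16.8
tcp_pos: [0.5206, 0.1604, 0.0288]
tool_rot: [0.719, 0.695, -0.0, -0.0]
force: [-0.4, 0.8, 0.7]
finger_gap: 0.256
gripper_force: 0.5
```

```bash
python3 - <<'E'
from go import *
from look import *
rel(.5144-.026*-.032,-.0138+.026,.027,1.5386)
ds=[manip.snapshot(n) for n in("side",)]
H,C=topmap(ds)
V=C.copy();V[(H>0.012)&(H<.04)]=V[(H>0.012)&(H<.04)]//2+np.array([0,100,0],np.uint8)
cv2.imwrite("pics/s3.png",ds[0]["pixels"][100:380,150:500,::-1])
E
```

```text
h0 1.538 q6 0.13 | rel -0.1483 -0.0005 0.0018 turn -0.000
```

View pics/s3.png

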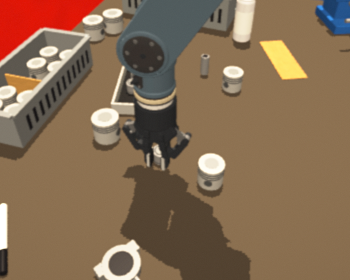

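The crop shows the gripper at (158,150), between the pistons and clear of both. The disc is hidden, but the 0.8 N reaction fits the cradle. I'll continue to the start of the arc.

Converted, -0.148 m / 0.8 = -0.185, -0.146 m / 0.8 = -0.1825.

Emit:
shift_gripper:
  deltas:
    - [-0.0075, 0, 0, 0, 0.26]
    - [-0.0175, 0, 0, 0, 0.26]
    - [-0.0288, 0, 0, 0, 0.26]
    - [-0.0413, 0, 0, 0, 0.26]
    - [-0.0538, 0, 0, 0, 0.26]
    - [-0.0663, 0, 0, 0, 0.26]
    - [-0.0788, 0, 0, 0, 0.26]
    - [-0.0913, 0, 0, 0, 0.26]
    - [-0.1038, 0, 0, 0, 0.26]
    - [-0.1163, 0, 0, 0, 0.26]
    - [-0.1288, 0, 0, 0, 0.26]
    - [-0.1413, 0, 0, 0, 0.26]
    - [-0.1525, 0, 0, 0, 0.26]
    - [-0.1625, 0, 0, 0, 0.26]
    - [-0.1713, 0, 0, 0, 0.26]
    - [-0.1775, 0, 0, 0, 0.26]
    - [-0.1825, 0, 0, 0, 0.26]
    - [-0.185, 0, 0, 0, 0.26]

```text
t: 18.65
tcp_pos: [0.5159, 0.0128, 0.0288]
tool_rot: [0.718, 0.696, 0.0, -0.0]
force: [-0.4, 0.0, 0.1]
finger_gap: 0.261
gripper_force: 0.2
```

```bash
python3 - <<'E'
from go import *
from look import *
d=manip.snapshot("wrist");cv2.imwrite("pics/w3.png",d["pixels"][:,:,::-1])
s=manip.sense();p=s["tcp_pos"][:2];M=R.from_quat(s["tool_rot"]).as_matrix();h0=np.arctan2(M[1,0],M[0,0])
dirv=lambda h:-np.array([np.cos(h),np.sin(h)])
disc=p+.026*dirv(h0);e=np.array([.6387,-.0201]);h1=np.pi+.218
n=18;c=disc.copy()
for k in range(1,n+1):
    h=h0+(h1-h0)*k/n;c=c+.0035*dirv(h-(h1-h0)/n/2);q=c-.026*dirv(h)-p
    print(np.round(M[:2,:2].T@q,4),round(h0-h,3))
b=lambda w:np.array([[.976,.216],[-.216,.976]])@(w-[.645,-.072])
print("arc end bay",b(c),"start",b(disc))
E
```

```text
[-0.0036 -0.0024] -0.101
[-0.0075 -0.0045] -0.202
[-0.0115 -0.0062] -0.303
[-0.0157 -0.0074] -0.405
[-0.02   -0.0083] -0.506
[-0.0244 -0.0086] -0.607
[-0.0288 -0.0086] -0.708
[-0.0331 -0.0081] -0.809
[-0.0374 -0.0072] -0.91
[-0.0415 -0.0058] -1.012
[-0.0455 -0.004 ] -1.113
[-0.0494 -0.0018] -1.214
[-0.0529  0.0007] -1.315
[-0.0562  0.0036] -1.416
[-0.0592  0.0068] -1.517
[-0.0618  0.0103] -1.619
[-0.0641  0.014 ] -1.72
[-0.066  0.018] -1.821
arc end bay [-0.08059564  0.0421792 ] start [-0.11412511  0.08533671]
```

View pics/w3.png

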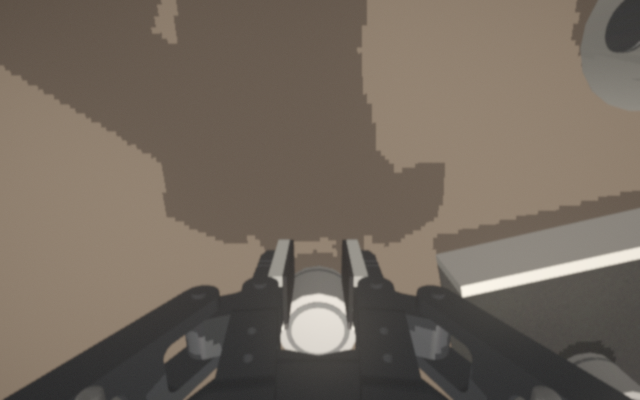

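The disc at (318,325) is cradled on the far side and the fence at (450,270) is clear. I'll run the arc turn.

Converted, -0.066 m / 0.8 = -0.0825, -0.0641 m / 0.8 = -0.0801, -1.821 rad / 2 = -0.9105.

Emit:
shift_gripper:
  deltas:
    - [-0.0045, -0.003, 0, -0.0505, 0.26]
    - [-0.0094, -0.0056, 0, -0.101, 0.26]
    - [-0.0144, -0.0078, 0, -0.1515, 0.26]
    - [-0.0196, -0.0093, 0, -0.2025, 0.26]
    - [-0.025, -0.0104, 0, -0.253, 0.26]
    - [-0.0305, -0.0108, 0, -0.3035, 0.26]
    - [-0.036, -0.0108, 0, -0.354, 0.26]
    - [-0.0414, -0.0101, 0, -0.4045, 0.26]
    - [-0.0468, -0.009, 0, -0.455, 0.26]
    - [-0.0519, -0.0073, 0, -0.506, 0.26]
    - [-0.0569, -0.005, 0, -0.5565, 0.26]
    - [-0.0618, -0.0023, 0, -0.607, 0.26]
    - [-0.0661, 0.0009, 0, -0.6575, 0.26]
    - [-0.0703, 0.0045, 0, -0.708, 0.26]
    - [-0.074, 0.0085, 0, -0.7585, 0.26]
    - [-0.0773, 0.0129, 0, -0.8095, 0.26]
    - [-0.0801, 0.0175, 0, -0.86, 0.26]
    - [-0.0825, 0.0225, 0, -0.9105, 0.26]
    - [-0.0825, 0.0225, 0, -0.9105, 0.26]

```text
t: 20.6
tcp_pos: [0.5323, -0.0536, 0.0289]
tool_rot: [-0.109, 0.994, -0.0, 0.0]
force: [-0.5, -0.9, 0.5]
finger_gap: 0.26
gripper_force: 0.0
```

```bash
python3 - <<'E'
from go import *
from look import *
d=manip.snapshot("wrist");cv2.imwrite("pics/w4.png",d["pixels"][:,:,::-1])
w=np.array([.645,-.072])+.005*np.array([.976,.216])+.05*np.array([-.216,.976])
u=np.array([np.cos(.218),np.sin(.218)])
rel(*(w-.026*u),.027,np.pi+.218)
E
```

```text
h0 -2.925 q6 -2.10 | rel -0.0854 0.0075 0.0018 turn -0.002
```

View pics/w4.png

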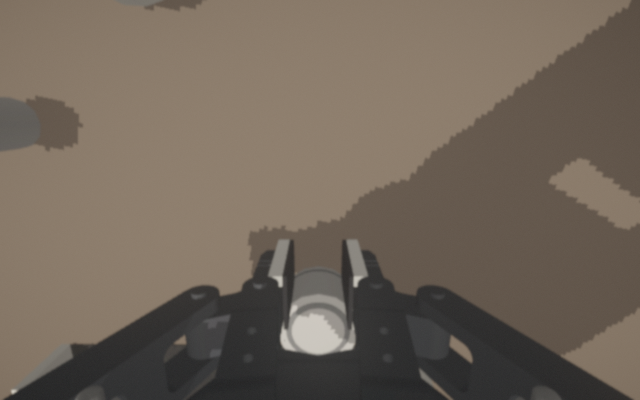

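The disc is still cradled at (318,325). I'll make the final push of 85 mm along -x, then back out and rise.

Converted, -0.0854 m / 0.8 = -0.1068, -0.084 m / 0.8 = -0.105.

Emit:
shift_gripper:
  deltas:
    - [-0.005, 0.0004, 0, 0, 0.26]
    - [-0.0125, 0.0013, 0, 0, 0.26]
    - [-0.0213, 0.0021, 0, 0, 0.26]
    - [-0.03, 0.003, 0, 0, 0.26]
    - [-0.0388, 0.0038, 0, 0, 0.26]
    - [-0.0475, 0.0045, 0, 0, 0.26]
    - [-0.0563, 0.0053, 0, 0, 0.26]
    - [-0.065, 0.006, 0, 0, 0.26]
    - [-0.0738, 0.0068, 0, 0, 0.26]
    - [-0.0825, 0.0075, 0, 0, 0.26]
    - [-0.09, 0.0081, 0, 0, 0.26]
    - [-0.0963, 0.0088, 0, 0, 0.26]
    - [-0.1013, 0.0091, 0, 0, 0.26]
    - [-0.105, 0.0094, 0, 0, 0.26]
    - [-0.1068, 0.0094, 0, 0, 0.26]
    - [-0.1068, 0.0094, 0, 0, 0.26]

```text
t: 22.25
tcp_pos: [0.6137, -0.0277, 0.0288]
tool_rot: [-0.109, 0.994, -0.0, 0.0]
force: [0.2, 0.5, 0.6]
finger_gap: 0.26
gripper_force: 0.0
```

Emit:
shift_gripper:
  deltas:
    - [0.0125, 0, 0, 0, 0.26]
    - [0.0375, 0, 0, 0, 0.26]
    - [0.05, 0, -0.0375, 0, 0.26]
    - [0.075, 0, -0.0875, 0, 0.26]
    - [0.125, 0, -0.1375, 0, 0.26]
    - [0.175, 0, -0.1875, 0, 0.26]
    - [0.175, 0, -0.1875, 0, 0.26]
    - [0.175, 0, -0.1875, 0, 0.26]
    - [0.175, 0, -0.1875, 0, 0.26]

```text
t: 23.15
tcp_pos: [0.4775, -0.0582, 0.1785]
tool_rot: [-0.109, 0.994, -0.0, 0.001]
force: [0.8, -0.7, -0.6]
finger_gap: 0.259
gripper_force: 0.0
```

```bash
python3 - <<'E'
from station import manip
from look import *
ds=[manip.snapshot(n) for n in("scene","side")]
H,C=topmap(ds)
m=((H>.02)&(H<.035)).astype(np.uint8)
cv2.fillPoly(m,[np.array([[265,450],[425,490],[425,600],[265,600]])],0)
for p in[(.668,-.114),(.661,-.067),(.64,-.022)]:
    for _ in range(3):
        r,c=np.where(m);q=np.c_[X0+c*S,Y0+r*S];q=q[np.hypot(*(q-p).T)<.021];(x,y),rad=cv2.minEnclosingCircle(q.astype(np.float32));p=(x,y)
    print(np.round(p,4),rad,"bay",np.array([[.976,.216],[-.216,.976]])@(np.array(p)-[.645,-.072]))
for n,p in dict(c=(.421,-.15),d=(.414,.163),a=(.706,-.221),b=(.658,.106),pin=(.505,-.194)).items():
    r,c=np.where((H>.045)&(H<.065));q=np.c_[X0+c*S,Y0+r*S];q=q[np.hypot(*(q-p).T)<.037]
    print(n,p,cv2.minEnclosingCircle(q.astype(np.float32))[0] if len(q) else None)
V=C.copy();V[(H>0.012)&(H<.04)]=V[(H>0.012)&(H<.04)]//2+np.array([0,100,0],np.uint8)
V=cv2.dilate(V,np.ones((3,3)));cv2.imwrite("pics/top3.png",V[150:700,:500,::-1])
E
```

```text
[ 0.6675 -0.114 ] 0.019237659871578217 bay [ 0.01288802 -0.045852  ]
[ 0.661  -0.0661] 0.019273560494184494 bay [0.01693907 0.00233639]
[ 0.639  -0.0216] 0.01965058222413063 bay [0.00502775 0.05053758]
c (0.421, -0.15) (0.4216404855251312, -0.15020227432250977)
d (0.414, 0.163) (0.4147917330265045, 0.16277380287647247)
a (0.706, -0.221) (0.7062607407569885, -0.22080741822719574)
b (0.658, 0.106) (0.6568334102630615, 0.10541684925556183)
pin (0.505, -0.194) (0.5026006698608398, -0.19386911392211914)
```

View pics/top3.png

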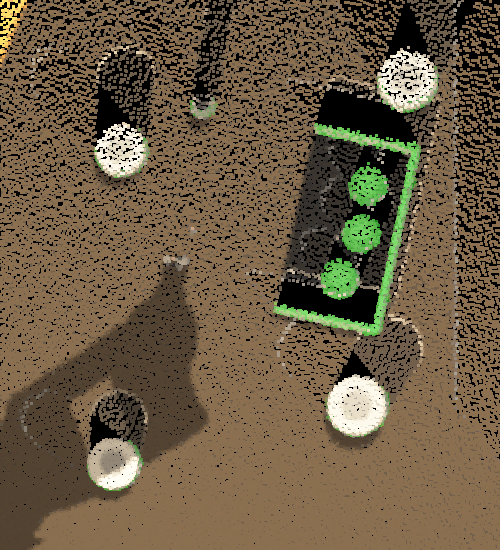

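All three discs lie inside the bay, at (368,187), (361,234) and (340,279). The pistons and pin have not moved.

```bash
python3 -c "
from station import manip
print(manip.sign_off())"
```

```text
the job is handed in; nothing more can be done
None
```

All three tappets are flat inside the bay, at least 48 mm behind the mouth line by the final depth images. The pistons and pin measured within about 3 mm of their starts; the rod and can were not re-measured, but the arm kept well clear of both. I handed in at about 23 s; the hand-in printed no verdict.

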